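Tip a heel over at the step of the heel board

ROBOT

A 6-joint arm with a two-finger parallel gripper is mounted at the origin on a cart in front of the work surface, level with it; the furniture and walls round the work are solid. World frame = base frame: x ahead of the robot, y to its left, z up, the work surface at z = 0. Lengths are in m, angles in rad, forces in N, time in s.
With the tool pointing down it reaches from about 0.25 to 0.725 m from the base axis. Payload 4 kg.
Tool frame: the origin (TCP) lies midway between the tips of the shut fingers; the grasp point (between the pads) lies pinch_z behind it (pinch_z is the distance from the TCP to the grasp point, in m); z points along the fingers, y is the direction in which the jaws open and shut (so a half turn about z gives the same grasp; the last joint's range is limited). The gripper opens to 85 mm and grips with 20 to 120 N. Pads are 22 mm wide; open, the fingers measure 114 mm over their backs; the gripper's body (76 mm by 85 mm) begins 54 mm behind the grasp point. The pads swing forward as they close: fully open they stand 13 mm farther back than shut.
Start: joints at [-1.323, 0.241, 0.005, 1.335, 0, 1.571], TCP at [0.123, -0.485, 0.231] pointing down, gripper open.
Joint ranges: [-2.72, 2.72], [-1.05, 1.87], [-1.09, 1.28], [-1.99, 2.15], [-1.42, 1.44], [-3.14, 3.14]. Speed limits (rad/s): [2.79, 2.79, 3.14, 3.14, 3.14, 3.14].

INTERFACE

Orientations are given as a unit quaternion [x, y, z, w].
In Python, from workcell import * gives the robot as it stands.
- The arm moves only by the tool move_arm, never from a script. Its argument "motion" is a list of rows, each a list of 3 entries, a list of its own where there are three numbers: the finger opening in mm, from 0 to 85.4, then the shift along the tool's x, y, z in units of 50 mm (1.0 is 50 mm), then the turn about the tool's z in units of 6 degrees (1.0 is 6 degrees). In form: [[claw, [dx, dy, dz], roll], ...]. A call has exactly 10 rows; each row is the pose to reach, as a shift and turn from the pose commanded when the call began, along the tool's axes at that moment; what a row does not reach only later rows make up. A row lasts 1/10 s, in which the tool goes at most 50 mm and 8.59 degrees, less where a joint would pass 70% of its speed; a pose out of reach is approached as far as the arm can. A call with a gripper value outside its range is refused whole. The fingers move at their own pace and stop on an object; the grip force is fixed at half the most. Time passes only in rows, so rows that repeat a pose let the fingers close, or fill a call up. It gives the time, the measured TCP pose, the force and the opening at its end, in the units of the state.
- get_obs(): the state, without advancing time (a new reading comes with each control period).
- camera(name): name is "side" or "top"; returns a dict with "color" (480x640x3 uint8, red, green, blue), "fx", "fy", "cx", "cy" (pixels), "rvec" (rotation vector, rad) and "tvec" (3), from world to camera coordinates, as OpenCV has them. Camera axes: x right, y down, z forward; pixel columns grow to the right and rows downward; lengths in m; the calibration is good to about 2 mm. A picture is of the moment at which its call begins. There is no depth.
- job_done(): hands the job in, once; it reports no verdict.
The state is a dict: "clock": time; "joint_pos": joint angles; "joint_vel": joint speeds; "tau": joint torques, N m; "eef_pos": TCP position; "tool_rot": TCP orientation; "ft_force": force on the tool from outside, world axes, zero at the start; "ft_torque": the same for the moment, N m; "grip_width": finger opening in m.
Only numpy, scipy, OpenCV 4.12 (cv2) and the standard library are available. Lean on these libraries where they do the work, as an engineer would, in place of code of your own. Each camera call takes 0.05 s, during which the arm holds its last target.

TASK

The flat shoe heel lies on the low deck of the two-level board with its smaller rubber piece downward. With the fingertips push it along the deck, straight edge first, against the step, and keep pushing its round back edge up and over so that it tips up on the step and flips over onto the raised deck, where it must end lying flat, rubber side up, at rest (it may stick out over the step a little). Do not pick it up or carry it: one end must always stay down near the board; and leave the jar, the wax lump and the thread spool where they stand.

Things in the scene. Friction and masses are not known exactly. Their poses are not given: they have to be found in the camera images.
- heel: flat rigid D-shaped shoe heel, 78 mm long (x), 64 wide (y), 10 thick (z), 0.08 kg: a brown leather layer 5 mm thick over a smaller black rubber layer 5 mm thick with brass nail heads. Origin: centre of the rubber face. z points from rubber to leather (up at the start, down when flipped); +x to the straight edge, at x = 39 mm
- heel_breast (a point): middle of the heel's straight edge, at half thickness (x = 39, z = 5 mm in the heel's frame); both layers are flush there. At the start it is 20 to 55 mm short of the step and turned up to 15 degrees from parallel to it
- heel_back (a point): middle of the heel's round back edge, at half thickness (x = -39, z = 5 mm in the heel's frame). This end is a half circle of radius 32 mm; there the leather overhangs the rubber by 5 mm, leaving a gap 5 mm high under its lip. With the heel hard against the step, a fingertip that presses here with about 10 N and moves up takes this end up with it
- board: fixed two-level board, 280 mm long (x), 200 wide (y). Origin: on the table below the foot of the step, mid-width. Low plywood deck: x = -170 to 0 mm, top 12 mm above the table. Raised pale wood deck: x = 0 to 110 mm, top 24 mm above the table. Between them at x = 0 an upright step 12 mm high over the whole width; +x points from the low to the raised deck
- step_edge (a point): middle of the top edge of the step, 24 mm above the table (x = 0, y = 0 of the board)
- paste_jar: small white-lidded plain jar, 69 mm across, 73 mm high, loose, beside the board's right side; origin under its centre
- beeswax: yellow lump of wax 37x53x24 mm, loose, beside the board's left side; origin under its centre
- thread_spool_2: upright spool of red thread, 46 mm across, 60 mm high, loose, left of the raised deck; origin under its centre
Things that resemble listed ones, but are neither listed nor needed, are in the scene too. Several things have the shape of the heel; the one meant has the colours described above.

How it is judged:
On the way:
1. the heel is tipped steeply up with its straight edge at the step (angle between heel's own z axis and vertical between 0.8 and 2.4 rad and x of heel_breast in the frame of board between -0.035 and 0.03 m and z of heel_breast in the frame of board below 0.045 m), for 0.02 s.
At the end, for the whole second after the job is handed in: The heel lies rubber side up, flat within 8 degrees, on the raised deck (both its ends at the raised deck's level, its centre over the deck; it may overhang the step), at rest (angle between heel's own z axis and vertical above 3 rad and z of heel_breast in the frame of board between 0.024 and 0.039 m and z of heel_back in the frame of board between 0.024 and 0.039 m and x of heel in the frame of board between 0 and 0.11 m and y of heel in the frame of board between -0.1 and 0.1 m and linear speed of heel below 0.02 m/s and angular speed of heel below 0.2 rad/s); the robot touches nothing.
It fails at once if the heel is picked up: both its ends are more than 50 mm above the low deck (z of each of heel_breast, heel_back in the frame of board above 0.062 m).
It fails at once if the jar is moved by more than 20 mm (distance of paste_jar from where it was at the start of the episode above 0.02 m).
It fails at once if the wax lump is moved by more than 20 mm (distance of beeswax from where it was at the start of the episode above 0.02 m).
It fails at once if the thread spool is moved by more than 20 mm (distance of thread_spool_2 from where it was at the start of the episode above 0.02 m).
It also fails if it takes over 48 s, if anything falls off the work surface, if the arm or the gripper's body presses on something with over 40 N, if the wrist force passes 120 N, or if a joint passes its speed limit or range.

## Working session

There is one attempt and no reset: what is moved stays moved. The work goes in short steps, Python scripts to look and compute and a tool call to move; the robot and the scene stay as the last step left them, time stands still between calls to the robot, and variables do not carry over. Pictures are saved under pics/ and viewed, and the job is handed in when it is done.

Besides the shell and the picture viewer there is one more tool, called after "Request:" as name(argument=value, ...) on one line, values as JSON. move_arm: Moves the arm, as the interface text tells. Its arguments: {"type":"object","properties":{"motion":{"type":"array","items":{"type":"array"}}},"required":["motion"]}

```bash
mkdir -p pics; ls
python3 - <<'E'
from workcell import *
import cv2
for n in("side","top"):
    c=camera(n); cv2.imwrite(f"pics/{n}0.png",c["color"][:,:,::-1]); print(n,[round(float(c[k]),1) for k in("fx","fy","cx","cy")],c["rvec"],c["tvec"])
o=get_obs(); print(o)
E
```

```text
pics
side [587.4, 587.4, 314.2, 243.7] [ 2.2024032  -0.01112391 -0.00516583] [-0.53768815  0.04687118  1.11829638]
top [511.1, 511.1, 315.1, 245.6] [ 2.17872028 -2.1302414   0.11821975] [-0.02063451  0.52969153  1.08035511]
{'clock': 0.1, 'joint_pos': array([-1.32298134e+00,  2.41324148e-01,  3.88642148e-03,  1.33520539e+00,
        6.54928183e-06,  1.57081033e+00]), 'joint_vel': array([-5.24991261e-04, -1.47083708e-03,  2.08809278e-03,  7.21078756e-04,
       -5.59495952e-04, -1.97433579e-05]), 'tau': array([ 1.03736427e-04, -3.73136723e+01,  2.53010595e+01,  1.08657047e-02,
       -1.00707528e-06, -6.23759902e-06]), 'eef_pos': array([ 0.1225091 , -0.48418745,  0.2305192 ]), 'tool_rot': array([ 9.92333726e-01,  1.23583673e-01, -1.10879938e-04, -9.16719875e-04]), 'ft_force': array([-0.35083021,  0.4261869 ,  0.43361547]), 'ft_torque': array([-0.00230938,  0.0767951 , -0.00252933]), 'grip_width': 0.08520236622529502}
```

View pics/side0.png

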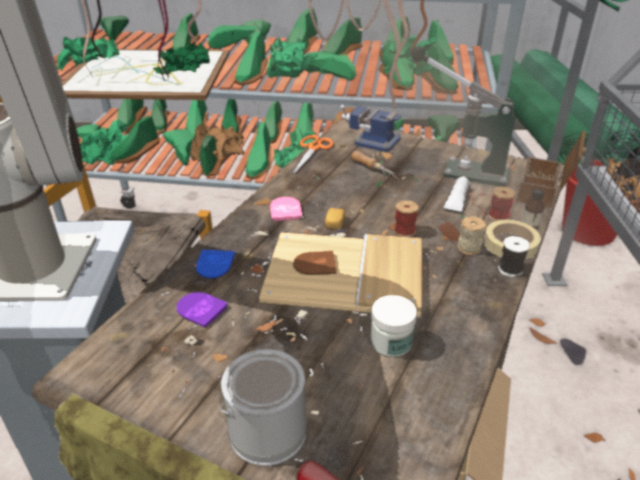

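View pics/top0.png

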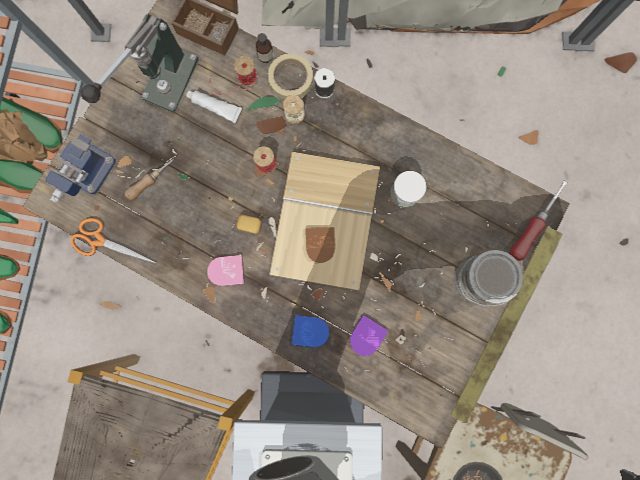

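The top view shows the heel at about (320,243), with its straight edge near row 227 facing the step. The step runs from (286,200) to (374,213). The jar is at (409,187), the wax at (248,225) and the spool at (264,160). Next I'll measure these by casting rays.

```bash
cat > h.py <<'E'
import numpy as np,cv2
def ray(c,u,v):
    R=cv2.Rodrigues(np.array(c["rvec"],float))[0];t=np.array(c["tvec"],float).ravel()
    d=R.T@np.array([(u-c["cx"])/c["fx"],(v-c["cy"])/c["fy"],1.]);return -R.T@t,d
def onplane(c,u,v,z):
    o,d=ray(c,u,v);return o+d*(z-o[2])/d[2]
def proj(c,P):
    return cv2.projectPoints(np.array(P,float).reshape(-1,3),np.array(c["rvec"],float),np.array(c["tvec"],float),np.array([[c["fx"],0,c["cx"]],[0,c["fy"],c["cy"]],[0,0,1.]]),None)[0].reshape(-1,2)
E
python3 - <<'E'
from workcell import *
from h import *
c=camera("top");im=c["color"]
crop=im[140:300,255:395]
cv2.imwrite("pics/topcrop.png",cv2.resize(crop,None,fx=5,fy=5,interpolation=cv2.INTER_CUBIC)[:, :, ::-1][:800,:700][0:600] )
cv2.imwrite("pics/topcrop.png",cv2.resize(crop,None,fx=3.75,fy=3.75,interpolation=cv2.INTER_CUBIC)[:,:,::-1])
hsv=cv2.cvtColor(im,cv2.COLOR_RGB2HSV)
print(hsv[243,320],hsv[243,340],hsv[270,290])
m=((hsv[...,0]<14)&(hsv[...,1]>100)).astype(np.uint8);m2=np.zeros_like(m);m2[215:270,295:345]=m[215:270,295:345]
cs=max(cv2.findContours(m2,0,cv2.CHAIN_APPROX_NONE)[0],key=cv2.contourArea)
print(cv2.contourArea(cs),cv2.boundingRect(cs))
P=np.array([onplane(c,*p,0.022)[:2] for p in cs[:,0,:].astype(float)])
r=cv2.minAreaRect((P*1000).astype(np.float32));print(r,cv2.boxPoints(r))
for u,v,z in[(293,152,.024),(379,165,.024),(373.5,213,.024),(285.5,200,.024),(360,290,.012),(271,277,.012),(409,187,.073),(248,225,.02),(264,160,.06)]:print(u,v,onplane(c,u,v,z).round(4))
E
```

```text
[ 13 119 178] [ 19  70 167] [ 20  60 217]
816.5 (306, 228, 29, 34)
((534.139892578125, -19.206039428710938), (73.13424682617188, 61.44989013671875), 1.4430378675460815) [[496.8106    10.588287]
 [498.3581   -50.842113]
 [571.4692   -49.000366]
 [569.9217    12.430035]]
293 152 [0.7412 0.0458 0.024 ]
379 165 [ 0.7153 -0.1469  0.024 ]
373.5 213 [ 0.6063 -0.1357  0.024 ]
285.5 200 [0.6314 0.0594 0.024 ]
360 290 [ 0.4367 -0.109   0.012 ]
271 277 [0.4608 0.087  0.012 ]
409 187 [ 0.6546 -0.2053  0.073 ]
248 225 [0.5742 0.141  0.02  ]
264 160 [0.711 0.106 0.06 ]
```

View pics/topcrop.png

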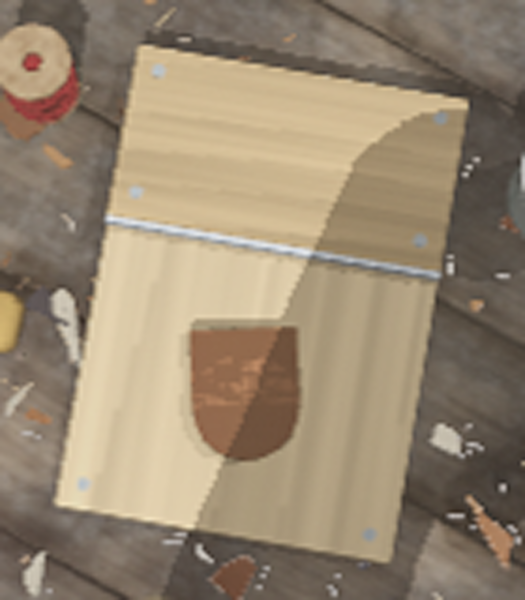

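```bash
cat > loc.py <<'E'
from workcell import *
from h import *
c=camera("top");im=c["color"]
hsv=cv2.cvtColor(im,cv2.COLOR_RGB2HSV)
m=((hsv[...,0]<14)&(hsv[...,1]>100)).astype(np.uint8);m2=np.zeros_like(m);m2[215:270,295:345]=m[215:270,295:345]
cs=max(cv2.findContours(m2,0,cv2.CHAIN_APPROX_NONE)[0],key=cv2.contourArea)[:,0,:].astype(float)
P=np.array([onplane(c,*p,0.022)[:2] for p in cs])
# straight edge: upper-most pixel per column, interior columns
us=np.unique(cs[:,0]);us=us[(us>us.min()+2)&(us<us.max()-2)]
E=np.array([onplane(c,u,cs[cs[:,0]==u,1].min()-.5,0.022)[:2] for u in us])
vx,vy,x0,y0=cv2.fitLine(E.astype(np.float32),cv2.DIST_HUBER,0,.01,.01).ravel()
print("edge normal yaw deg",np.degrees(np.arctan2(vy,vx))%180-90, E.mean(0))
L=onplane(c,285.5,200,.024)[:2];R=onplane(c,373.5,213,.024)[:2]
d=(L-R)/np.linalg.norm(L-R);byaw=np.arctan2(-d[0],d[1]);print("board yaw",np.degrees(byaw),"step mid",(L+R)/2,"w",np.linalg.norm(L-R))
bx=np.array([np.cos(byaw),np.sin(byaw)]);by=np.array([-bx[1],bx[0]])
Q=(P-(L+R)/2)@np.array([bx,by]).T*1000
print("heel in board mm: x",Q[:,0].min(),Q[:,0].max(),"y",Q[:,1].min(),Q[:,1].max())
E
python3 loc.py
```

```text
edge normal yaw deg 1.2390594 [ 0.57170383 -0.01840059]
board yaw -7.32794830843579 step mid [ 0.61883298 -0.03815059] w 0.19666956588695572
heel in board mm: x -124.18253636163185 -46.09792077168698 y -22.927264828006603 43.92893284691216
```

Request:
move_arm(motion=[[25,[0.8,-0.65,0],0.4],[25,[1.6,-1.3,0],0.8],[25,[2.4,-1.95,0],1.2],[25,[3.2,-2.6,0],1.6],[25,[4.0,-3.25,0],2.0],[25,[4.8,-3.9,0],2.4],[25,[5.6,-4.55,0],2.8],[25,[6.4,-5.2,0],3.2],[25,[7.0,-5.7,0],3.59],[25,[7.0,-5.7,0],3.59]])

```text
clock: 1.2
eef_pos: [0.3948, -0.118, 0.2312]
tool_rot: [0.998, -0.059, 0.001, -0.001]
ft_force: [-0.7, -1.4, 0.2]
grip_width: 0.0249
```

Request:
move_arm(motion=[[25,[0.45,-0.76,0],0],[25,[0.9,-1.53,0.2],0],[25,[1.34,-2.29,0.6],0],[25,[1.34,-2.29,1.3],0],[25,[1.34,-2.29,2.0],0],[25,[1.34,-2.29,2.7],0],[25,[1.34,-2.29,3.3],0],[25,[1.34,-2.29,3.6],0],[25,[1.34,-2.29,3.6],0],[25,[1.34,-2.29,3.6],0]])

```text
clock: 2.2
eef_pos: [0.4707, -0.0413, 0.0515]
tool_rot: [0.999, -0.049, 0.0, -0.009]
ft_force: [-0.2, -0.9, 1.1]
grip_width: 0.0251
```

```bash
cat > look.py <<'E'
from workcell import *
import sys
from h import *
n=sys.argv[1]
a=camera("top")["color"][150:300,225:425]
b=camera("side")["color"][210:310,240:440]
a=cv2.resize(a,(520,390),interpolation=cv2.INTER_CUBIC);b=cv2.resize(b,(520,260)[:2],interpolation=cv2.INTER_CUBIC)
o=np.vstack([a[60:],b])[:600]
cv2.imwrite(f"pics/{n}.png",o[:,:,::-1])
s=get_obs();print(s["eef_pos"].round(4),s["tool_rot"].round(4),s["ft_force"].round(2),s["clock"])
E
python3 look.py p1
```

```text
[ 0.4719 -0.0412  0.0525] [ 0.9988 -0.0488  0.0015 -0.0092] [ 0.21  0.17 -0.23] 2.3
```

View pics/p1.png

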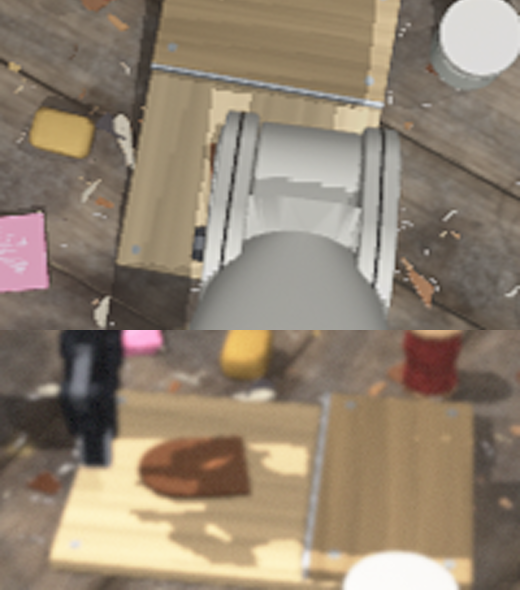

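```bash
python3 -c "
from workcell import *
print(get_obs()['joint_pos'].round(3))"
```

```text
[-0.099  0.35  -0.353  0.866  0.019  3.14 ]
```

Request:
move_arm(motion=[[25,[0,-0.2,0],0],[25,[0,-0.4,0],0],[25,[0,-0.4,0],0],[25,[0,-0.4,0],0],[25,[0,-0.4,0],0],[25,[0,-0.4,0],0],[25,[0,-0.4,0],0],[25,[0,-0.4,0],0],[25,[0,-0.4,0],0],[25,[0,-0.4,0],0]])

```text
clock: 3.3
eef_pos: [0.4719, -0.0314, 0.0517]
tool_rot: [0.999, -0.042, 0.0, -0.014]
ft_force: [0.2, -0.5, 0.3]
grip_width: 0.0248
```

```bash
python3 -c "
from workcell import *
s=get_obs();print(s['joint_pos'].round(3),s['eef_pos'],s['tool_rot'])"
```

```text
[-0.084  0.351 -0.354  0.866  0.027  3.141] [ 0.47185912 -0.03144659  0.05165301] [ 9.99045350e-01 -4.15069850e-02  3.69546817e-04 -1.36169577e-02]
```

Request:
move_arm(motion=[[25,[0,0,0],-1.4],[25,[0,0,0],-2.8],[25,[0,0,0],-4.2],[25,[0,0,0],-5.6],[25,[0,0,0],-7.0],[25,[0,0,0],-8.4],[25,[0,0,0],-9.8],[25,[0,0,0],-11.2],[25,[0,0,0],-12.6],[25,[0,0,0],-14]])

```text
clock: 4.3
eef_pos: [0.4719, -0.0314, 0.0517]
tool_rot: [0.768, 0.64, 0.009, -0.01]
ft_force: [-0.9, -0.3, 0.0]
grip_width: 0.0253
```

Request:
move_arm(motion=[[25,[0,0,0],-1.4],[25,[0,0,0],-2.8],[25,[0,0,0],-4.2],[25,[0,0,0],-5.6],[25,[0,0,0],-7.0],[25,[0,0,0],-8.4],[25,[0,0,0],-9.8],[25,[0,0,0],-11.2],[25,[0,0,0],-12.6],[25,[0,0,0],-14]])

```text
clock: 5.3
eef_pos: [0.4719, -0.0314, 0.0517]
tool_rot: [0.143, 0.99, 0.014, -0.001]
ft_force: [-0.3, -0.5, 0.2]
grip_width: 0.0255
```

```bash
cat > st.py <<'E'
from workcell import *
from h import *
from scipy.spatial.transform import Rotation as R
s=get_obs();M=R.from_quat(s["tool_rot"]).as_matrix()
print("j",s['joint_pos'].round(3),"p",s['eef_pos'].round(4),"F",s["ft_force"].round(1),"t",s["clock"],"w",s["grip_width"])
print("yaw of tool x",np.degrees(np.arctan2(M[1,0],M[0,0])).round(2),"tool z",M[:,2].round(3))
y=np.radians(-7.33);bx=np.array([np.cos(y),np.sin(y)]);by=np.array([-bx[1],bx[0]])
d=s["eef_pos"][:2]-[.6188,-.0382];print("board xy mm",(d@bx*1000).round(1),(d@by*1000).round(1), "z",(s["eef_pos"][2]*1000).round(1))
fb=lambda F:(F[:2]@bx,F[:2]@by,F[2]);print("F board",np.round(fb(s["ft_force"]),1))
E
python3 st.py
```

```text
j [-0.084  0.351 -0.354  0.866  0.027  0.202] p [ 0.4719 -0.0314  0.0517] F [-0.3 -0.5  0.2] t 5.3 w 0.025506653292587934
yaw of tool x 163.6 tool z [ 0.002  0.027 -1.   ]
board xy mm -146.6 -12.0 z 51.7
F board [-0.3 -0.5  0.2]
```

Request:
move_arm(motion=[[25,[0.02,0.19,0],-0.75],[25,[0.03,0.37,0],-1.53],[25,[0.03,0.37,0],-1.53],[25,[0.03,0.37,0.2],-1.53],[25,[0.03,0.37,0.4],-1.53],[25,[0.03,0.37,0.55],-1.53],[25,[0.03,0.37,0.65],-1.53],[25,[0.03,0.37,0.7],-1.53],[25,[0.03,0.37,0.7],-1.53],[25,[0.03,0.37,0.7],-1.53]])

```text
clock: 6.3
eef_pos: [0.476, -0.0124, 0.0173]
tool_rot: [0.066, 0.998, 0.014, 0.0]
ft_force: [0.1, -0.1, 0.2]
grip_width: 0.0249
```

```bash
python3 st.py;python3 look.py p2
```

```text
j [-0.043  0.405 -0.384  0.781  0.027  0.089] p [ 0.476  -0.0124  0.0173] F [ 0.1 -0.1  0.2] t 6.3 w 0.024855712226869057
yaw of tool x 172.42 tool z [ 0.002  0.027 -1.   ]
board xy mm -144.9 7.4 z 17.3
F board [ 0.1 -0.1  0.2]
[ 0.4762 -0.0124  0.0176] [6.610e-02 9.977e-01 1.360e-02 5.000e-04] [-0.07  0.2  -0.16] 6.4
```

View pics/p2.png

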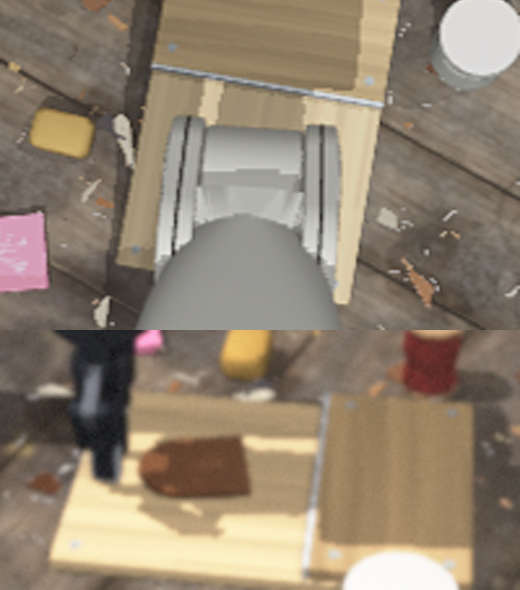

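Both fingers now straddle the line behind the heel: in the side view the finger is at about (108,470) and the heel's round end at (140,470). Next I'll lower gently to find the deck.

Request:
move_arm(motion=[[25,[0,0,0.02],0],[25,[0,0,0.04],0],[25,[0,0,0.06],0],[25,[0,0,0.07],0],[25,[0,0,0.08],0],[25,[0,0,0.09],0],[25,[0,0,0.1],0],[25,[0,0,0.11],0],[25,[0,0,0.12],0],[25,[0,0,0.12],0]])

```text
clock: 7.4
eef_pos: [0.4759, -0.0122, 0.0123]
tool_rot: [0.066, 0.998, 0.014, 0.0]
ft_force: [-3.1, -0.3, 10.4]
grip_width: 0.0252
```

Request:
move_arm(motion=[[25,[0,0,-0.04],0],[25,[-0.1,0,-0.045],0],[25,[-0.2,0,-0.045],0],[25,[-0.33,0,-0.045],0],[25,[-0.46,0,-0.045],0],[25,[-0.59,0,-0.045],0],[25,[-0.72,0,-0.045],0],[25,[-0.85,0,-0.045],0],[25,[-0.95,0,-0.045],0],[25,[-1.0,0,-0.045],0]])

```text
clock: 8.4
eef_pos: [0.5262, -0.0189, 0.0133]
tool_rot: [0.066, 0.998, 0.014, 0.0]
ft_force: [-0.8, -0.4, -0.8]
grip_width: 0.0252
```

```bash
python3 st.py;python3 look.py p3
```

```text
j [-0.052  0.489 -0.251  0.83   0.027  0.081] p [ 0.5262 -0.0189  0.0133] F [-0.8 -0.4 -0.8] t 8.4 w 0.025170478169396084
yaw of tool x 172.42 tool z [ 0.002  0.027 -1.   ]
board xy mm -94.3 7.3 z 13.3
F board [-0.8 -0.5 -0.8]
[ 0.5259 -0.0189  0.0133] [6.600e-02 9.977e-01 1.360e-02 3.000e-04] [0.91 0.58 1.1 ] 8.5
```

View pics/p3.png

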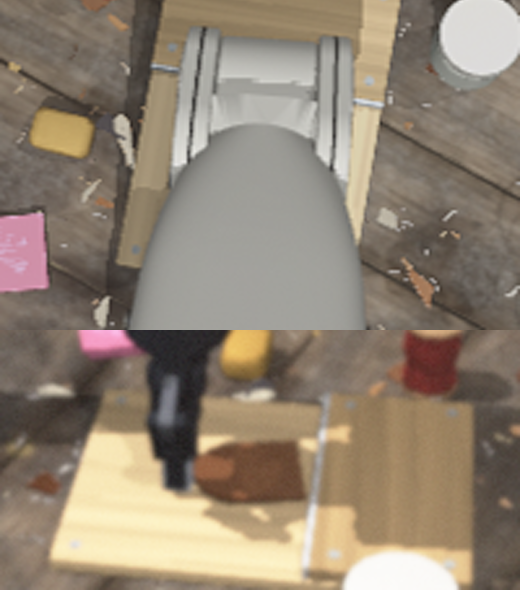

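The heel moved ahead of the fingers. Its front edge is at column 303 in the side view and the step at about 312. I'll keep going until it is against the step.

Request:
move_arm(motion=[[25,[-0.03,0,0],0],[25,[-0.06,0,0],0],[25,[-0.09,0,0],0],[25,[-0.12,0,0],0],[25,[-0.14,0,0],0],[25,[-0.16,0,0],0],[25,[-0.17,0,0],0],[25,[-0.18,0,0],0],[25,[-0.19,0,0],0],[25,[-0.2,0,0],0]])

```text
clock: 9.5
eef_pos: [0.5313, -0.0195, 0.0128]
tool_rot: [0.066, 0.998, 0.014, -0.004]
ft_force: [-10.4, 2.4, 7.4]
grip_width: 0.0251
```

```bash
python3 st.py;python3 look.py p4
```

```text
j [-0.053  0.503 -0.228  0.847  0.028  0.079] p [ 0.5313 -0.0195  0.0128] F [-10.4   2.4   7.4] t 9.5 w 0.025089734508805354
yaw of tool x 172.44 tool z [-0.006  0.028 -1.   ]
board xy mm -89.2 7.4 z 12.8
F board [-10.6   1.1   7.4]
[ 0.5313 -0.0195  0.0128] [ 0.0659  0.9977  0.014  -0.0038] [-9.43  2.41  6.58] 9.6
```

View pics/p4.png

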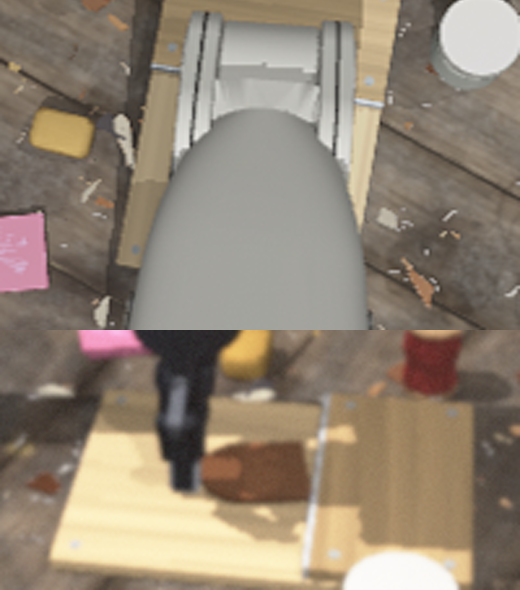

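The heel sits skewed in the side crop: its edge runs (303,443) to (308,500) against the step's lean, so only the right-hand corner touches. I'll back off, shift left, and push with one finger so the heel can swing square.

Request:
move_arm(motion=[[25,[0.15,0,-0.02],0],[25,[0.27,0,-0.02],0],[25,[0.27,0.17,-0.02],0],[25,[0.27,0.34,-0.02],0],[25,[0.22,0.34,-0.02],0],[25,[0.16,0.34,-0.02],0],[25,[0.11,0.34,-0.02],0],[25,[0.07,0.34,-0.02],0],[25,[0.04,0.34,-0.02],0],[25,[0.02,0.34,-0.02],0]])

```text
clock: 10.6
eef_pos: [0.5308, -0.0024, 0.0138]
tool_rot: [0.066, 0.998, 0.014, -0.006]
ft_force: [-13.9, 4.1, 10.4]
grip_width: 0.0249
```

```bash
python3 st.py;python3 look.py p5
```

```text
j [-0.021  0.502 -0.226  0.853  0.029  0.111] p [ 0.5308 -0.0024  0.0138] F [-13.9   4.1  10.4] t 10.6 w 0.02486561649888265
yaw of tool x 172.42 tool z [-0.01   0.029 -1.   ]
board xy mm -91.9 24.3 z 13.8
F board [-14.3   2.3  10.4]
[ 0.5308 -0.0023  0.0139] [ 0.0662  0.9977  0.0143 -0.0058] [-12.5    2.78  10.2 ] 10.7
```

View pics/p5.png

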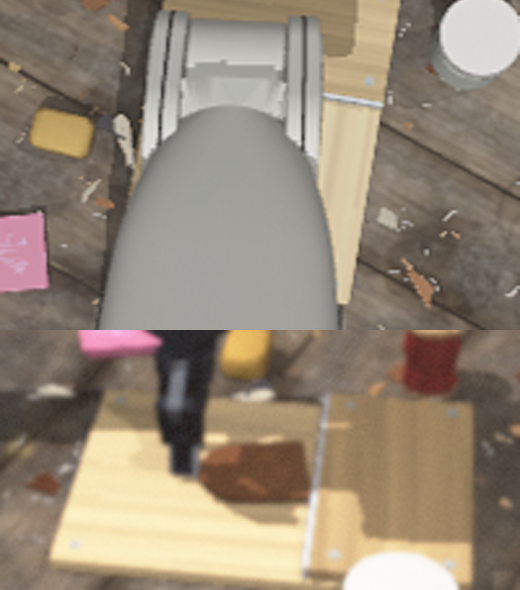

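Request:
move_arm(motion=[[25,[0.12,0,0],0],[25,[0.15,0.14,0],0],[25,[0.15,0.28,0],0],[25,[0.1,0.28,0],0],[25,[0.06,0.28,-0.005],0],[25,[0.03,0.28,-0.015],0],[25,[0.0,0.28,-0.02],0],[25,[-0.02,0.28,-0.03],0],[25,[-0.04,0.28,-0.04],0],[25,[-0.06,0.28,-0.05],0]])

```text
clock: 11.7
eef_pos: [0.5364, 0.0116, 0.0158]
tool_rot: [0.066, 0.998, 0.015, -0.005]
ft_force: [-8.2, 7.2, 0.1]
grip_width: 0.0251
```

```bash
python3 st.py;python3 look.py p6
```

```text
j [ 0.004  0.507 -0.21   0.861  0.031  0.136] p [0.5364 0.0116 0.0158] F [-8.2  7.2  0.1] t 11.7 w 0.025058931332510345
yaw of tool x 172.46 tool z [-0.008  0.031 -0.999]
board xy mm -88.0 38.9 z 15.8
F board [-9.1  6.1  0.1]
[0.5364 0.0117 0.0158] [ 0.0658  0.9977  0.015  -0.0052] [-8.1   5.51  0.12] 11.8
```

View pics/p6.png

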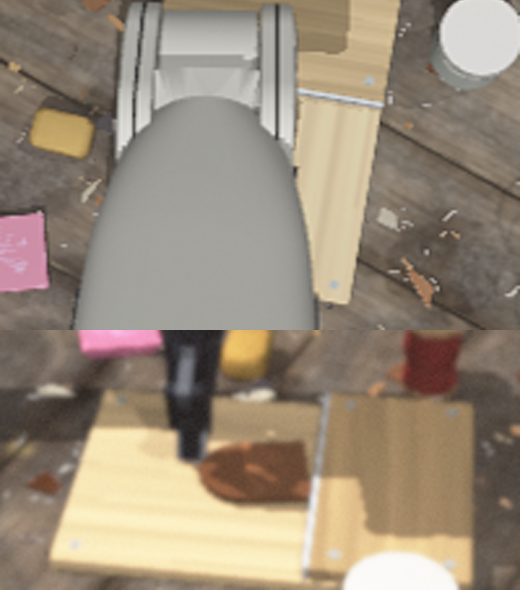

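The heel is still skewed because finger friction holds its back. I'll sweep left while pressing so that friction swings the back round instead.

Request:
move_arm(motion=[[25,[-0.01,0.03,0],0],[25,[-0.02,0.06,0],0],[25,[-0.03,0.09,0],0],[25,[-0.04,0.12,0],0],[25,[-0.055,0.16,0],0],[25,[-0.065,0.19,0],0],[25,[-0.075,0.22,0],0],[25,[-0.085,0.25,0],0],[25,[-0.1,0.28,0],0],[25,[-0.1,0.28,0],0]])

```text
clock: 12.8
eef_pos: [0.5453, 0.0243, 0.0168]
tool_rot: [0.066, 0.998, 0.014, -0.003]
ft_force: [-5.6, 3.1, -0.4]
grip_width: 0.0253
```

```bash
python3 st.py;python3 look.py p7
```

```text
j [ 0.028  0.518 -0.188  0.868  0.029  0.16 ] p [0.5453 0.0243 0.0168] F [-5.6  3.1 -0.4] t 12.8 w 0.02532413837418341
yaw of tool x 172.46 tool z [-0.004  0.029 -1.   ]
board xy mm -80.9 52.7 z 16.8
F board [-6.   2.4 -0.4]
[0.5453 0.0243 0.0168] [ 0.0659  0.9977  0.0144 -0.0031] [-5.21  3.34 -0.17] 12.9
```

View pics/p7.png

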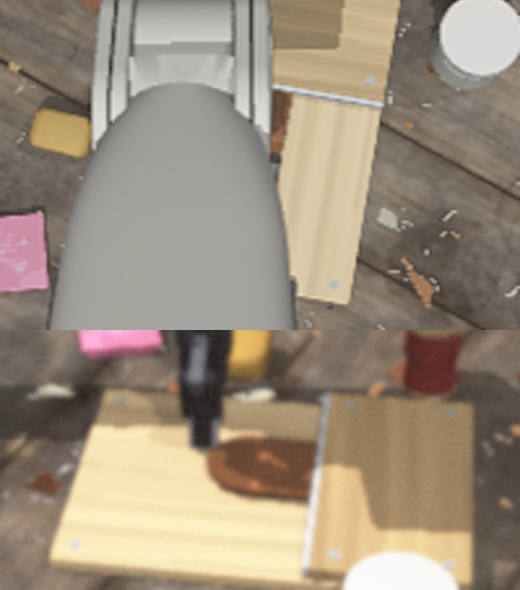

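```bash
cat > side.py <<'E'
from workcell import *
from h import *
c=camera("side");hsv=cv2.cvtColor(c["color"],cv2.COLOR_RGB2HSV)
m=((hsv[...,0]<14)&(hsv[...,1]>110)).astype(np.uint8);k=np.zeros_like(m);k[240:285,300:375]=1;m&=k
m=cv2.morphologyEx(m,cv2.MORPH_CLOSE,np.ones((3,3),np.uint8))
cs=max(cv2.findContours(m,0,cv2.CHAIN_APPROX_NONE)[0],key=cv2.contourArea)[:,0,:].astype(float)
print(cs.min(0),cs.max(0))
y=np.radians(-7.33);bx=np.array([np.cos(y),np.sin(y)]);by=np.array([-bx[1],bx[0]])
P=np.array([onplane(c,*p,0.022)[:2] for p in cs])-[.6188,-.0382]
Q=P@np.array([bx,by]).T*1000
print("x",Q[:,0].min(),Q[:,0].max(),"y",Q[:,1].min(),Q[:,1].max(),"back pt",Q[Q[:,0].argmin()])
E
python3 side.py
```

```text
[320. 251.] [360. 274.]
x -73.00536690524332 0.20392735103607765 y -17.301776864667485 49.07805816306416 back pt [-73.00536691  17.48311254]
```

Request:
move_arm(motion=[[25,[0.25,0,0],0],[25,[0.5,0,0],0],[25,[0.5,-0.35,0],0],[25,[0.5,-0.74,0.05],0],[25,[0.5,-0.74,0.055],0],[25,[0.4,-0.74,0.055],0],[25,[0.3,-0.74,0.055],0],[25,[0.2,-0.74,0.055],0],[25,[0.13,-0.74,0.055],0],[25,[0.1,-0.74,0.055],0]])

```text
clock: 13.95
eef_pos: [0.5372, -0.0117, 0.014]
tool_rot: [0.066, 0.998, 0.014, -0.002]
ft_force: [-5.5, 1.8, 5.2]
grip_width: 0.0249
```

```bash
python3 st.py;python3 look.py p8
```

```text
j [-0.038  0.507 -0.216  0.85   0.028  0.094] p [ 0.5372 -0.0117  0.014 ] F [-5.5  1.8  5.2] t 13.95 w 0.0248590311598196
yaw of tool x 172.48 tool z [-0.001  0.028 -1.   ]
board xy mm -84.4 15.9 z 14.0
F board [-5.7  1.   5.2]
[ 0.5371 -0.0117  0.014 ] [ 0.0657  0.9977  0.0141 -0.0014] [-3.81  0.66  2.4 ] 14.05
```

View pics/p8.png

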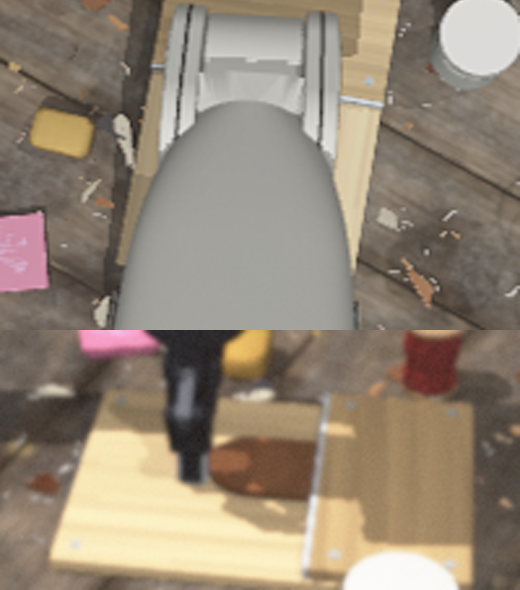

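Request:
move_arm(motion=[[25,[-0.04,0,0],0],[25,[-0.06,0,0],0],[25,[-0.065,0.002,-0.06],0],[25,[-0.065,0.003,-0.12],0],[25,[-0.065,0.005,-0.18],0],[25,[-0.068,0.007,-0.24],0],[25,[-0.075,0.008,-0.3],0],[25,[-0.085,0.01,-0.36],0],[25,[-0.1,0.012,-0.42],0],[25,[-0.115,0.013,-0.48],0]])

```text
clock: 15.05
eef_pos: [0.5402, -0.0124, 0.037]
tool_rot: [0.066, 0.998, 0.014, -0.004]
ft_force: [-7.6, 2.9, 1.8]
grip_width: 0.0251
```

```bash
python3 st.py;python3 look.py p9
```

```text
j [-0.039  0.486 -0.18   0.913  0.028  0.093] p [ 0.5402 -0.0124  0.037 ] F [-7.6  2.9  1.8] t 15.05 w 0.025078135124754902
yaw of tool x 172.47 tool z [-0.006  0.029 -1.   ]
board xy mm -81.3 15.6 z 37.0
F board [-7.9  1.9  1.8]
[ 0.5403 -0.0123  0.0373] [ 0.0657  0.9977  0.0141 -0.0037] [-7.85  2.22  1.55] 15.15
```

View pics/p9.png

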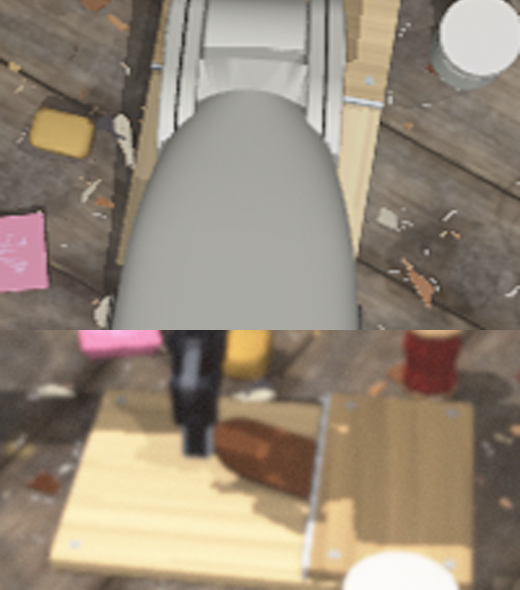

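The side view shows the heel's back lifted to about (218,430), with the front still at the step. I'll continue along the arc.

Request:
move_arm(motion=[[25,[-0.03,0.002,-0.075],0],[25,[-0.065,0.004,-0.15],0],[25,[-0.1,0.006,-0.215],0],[25,[-0.135,0.008,-0.285],0],[25,[-0.175,0.01,-0.35],0],[25,[-0.215,0.011,-0.41],0],[25,[-0.26,0.013,-0.465],0],[25,[-0.31,0.015,-0.525],0],[25,[-0.36,0.016,-0.575],0],[25,[-0.415,0.018,-0.625],0]])

```text
clock: 16.15
eef_pos: [0.5655, -0.0161, 0.0698]
tool_rot: [0.066, 0.998, 0.013, 0.001]
ft_force: [0.2, 0.5, 0.6]
grip_width: 0.0248
```

```bash
python3 st.py;python3 look.py p10
```

```text
j [-0.043  0.485 -0.08   1.004  0.027  0.089] p [ 0.5655 -0.0161  0.0698] F [0.2 0.5 0.6] t 16.15 w 0.02483301792643892
yaw of tool x 172.43 tool z [ 0.003  0.027 -1.   ]
board xy mm -55.7 15.2 z 69.8
F board [0.1 0.5 0.6]
[ 0.5662 -0.0161  0.0701] [0.0661 0.9977 0.0135 0.0014] [-0.6  -0.63  0.87] 16.25
```

View pics/p10.png

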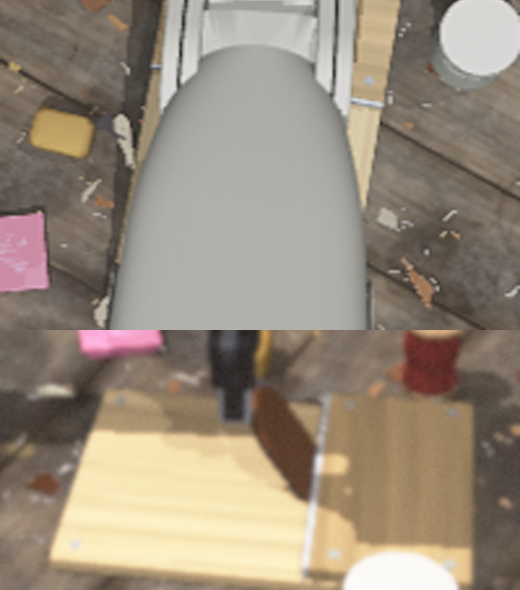

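Request:
move_arm(motion=[[25,[-0.06,0.002,-0.05],0],[25,[-0.14,0.003,-0.08],0],[25,[-0.23,0.004,-0.11],0],[25,[-0.32,0.005,-0.14],0],[25,[-0.42,0.006,-0.16],0],[25,[-0.52,0.006,-0.18],0],[25,[-0.62,0.006,-0.19],0],[25,[-0.72,0.006,-0.2],0],[25,[-0.82,0.006,-0.2],0],[25,[-0.9,0.006,-0.2],0]])

```text
clock: 17.25
eef_pos: [0.6099, -0.0221, 0.0795]
tool_rot: [0.066, 0.998, 0.014, 0.0]
ft_force: [0.3, -0.9, 2.8]
grip_width: 0.0255
```

```bash
python3 st.py;python3 look.py p11
```

```text
j [-0.05   0.555  0.07   1.084  0.027  0.083] p [ 0.6099 -0.0221  0.0795] F [ 0.3 -0.9  2.8] t 17.25 w 0.0255099037867871
yaw of tool x 172.42 tool z [ 0.002  0.027 -1.   ]
board xy mm -10.9 14.9 z 79.5
F board [ 0.4 -0.9  2.8]
[ 0.6101 -0.022   0.0794] [6.610e-02 9.977e-01 1.360e-02 4.000e-04] [ 0.5  -0.65  1.56] 17.35
```

View pics/p11.png

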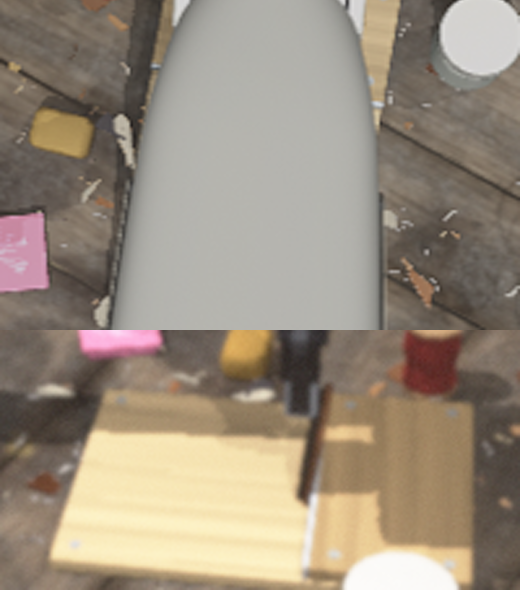

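The heel is about upright on the step: in the side view it runs from (325,388) to (303,500). I'll push it over gently.

Request:
move_arm(motion=[[25,[-0.07,0,0.02],0],[25,[-0.14,0,0.04],0],[25,[-0.21,0,0.06],0],[25,[-0.28,0,0.08],0],[25,[-0.35,0,0.1],0],[25,[-0.42,0,0.1],0],[25,[-0.5,0,0.1],0],[25,[-0.58,0,0.1],0],[25,[-0.66,0,0.1],0],[25,[-0.7,0,0.1],0]])

```text
clock: 18.35
eef_pos: [0.6446, -0.0264, 0.0745]
tool_rot: [0.066, 0.998, 0.014, 0.0]
ft_force: [0.1, 0.4, 0.0]
grip_width: 0.0248
```

```bash
python3 st.py;python3 look.py p12
```

```text
j [-0.054  0.624  0.178  1.124  0.027  0.078] p [ 0.6446 -0.0264  0.0745] F [0.1 0.4 0. ] t 18.35 w 0.024814716393935354
yaw of tool x 172.43 tool z [ 0.002  0.027 -1.   ]
board xy mm 24.1 15.0 z 74.5
F board [0.  0.4 0. ]
[ 0.6444 -0.0264  0.0744] [6.610e-02 9.977e-01 1.360e-02 2.000e-04] [-0.27 -0.37  0.88] 18.45
```

View pics/p12.png

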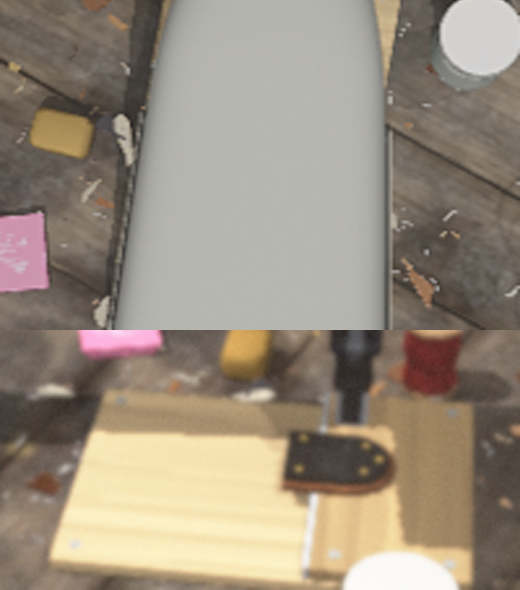

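It has flipped and lies rubber side up across the step edge. I'll retreat up and back, then check.

Request:
move_arm(motion=[[25,[0,0,-0.4],0],[25,[0,0,-0.9],0],[25,[0.3,0,-1.4],0],[25,[0.9,0,-1.8],0],[25,[1.6,0,-2.0],0],[25,[2.4,0,-2.0],0],[25,[3.2,0,-2.0],0],[25,[4.0,0,-2.0],0],[25,[4.8,0,-2.0],0],[25,[4.8,0,-2.0],0]])

```text
clock: 19.45
eef_pos: [0.3994, 0.003, 0.174]
tool_rot: [0.066, 0.998, 0.014, -0.003]
ft_force: [0.4, -0.2, -0.2]
grip_width: 0.0249
```

```bash
python3 st.py;python3 look.py p13
```

```text
j [-0.013  0.083 -0.34   1.152  0.027  0.118] p [0.3994 0.003  0.174 ] F [ 0.4 -0.2 -0.2] t 19.45 w 0.024871721132931394
yaw of tool x 172.46 tool z [-0.004  0.027 -1.   ]
board xy mm -222.8 12.9 z 174.0
F board [ 0.5 -0.2 -0.2]
[0.4055 0.0027 0.1753] [6.590e-02 9.977e-01 1.360e-02 9.000e-04] [ 0.53 -0.3  -0.23] 19.55
```

View pics/p13.png

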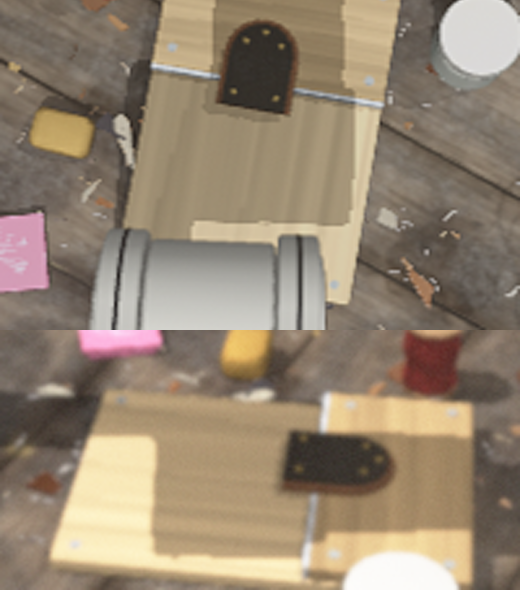

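```bash
cat > fin.py <<'E'
from workcell import *
from h import *
y=np.radians(-7.33);bx=np.array([np.cos(y),np.sin(y)]);by=np.array([-bx[1],bx[0]])
for n,(r0,r1,c0,c1) in(("top",(150,205,295,350)),("side",(245,275,345,400))):
    c=camera(n);hsv=cv2.cvtColor(c["color"],cv2.COLOR_RGB2HSV)
    m=(hsv[...,2]<75).astype(np.uint8);k=np.zeros_like(m);k[r0:r1,c0:c1]=1;m&=k
    m=cv2.morphologyEx(m,cv2.MORPH_CLOSE,np.ones((3,3),np.uint8))
    cs=max(cv2.findContours(m,0,cv2.CHAIN_APPROX_NONE)[0],key=cv2.contourArea)[:,0,:].astype(float)
    print(n,cs.min(0),cs.max(0))
    Q=(np.array([onplane(c,*p,0.034)[:2] for p in cs])-[.6188,-.0382])@np.array([bx,by]).T*1000
    print("x",Q[:,0].min(),Q[:,0].max(),"y",Q[:,1].min(),Q[:,1].max())
E
python3 fin.py; python3 st.py
```

```text
top [311. 182.] [337. 204.]
x -2.486512636656534 51.840476676787794 y -13.121322479801806 41.5236502510005
side [350. 250.] [388. 269.]
x -16.61646676624816 52.63650935781917 y -13.599903074103263 40.82566440077367
j [-0.014  0.091 -0.328  1.148  0.027  0.118] p [0.4073 0.0025 0.1754] F [-0.4  0.5  0.4] t 19.65 w 0.025294387740724705
yaw of tool x 172.42 tool z [ 0.004  0.027 -1.   ]
board xy mm -215.0 13.4 z 175.4
F board [-0.4  0.4  0.4]
```

```bash
python3 -c "
from workcell import *
print(job_done())"
```

```text
the job is handed in; nothing more can be done
None
```

I pushed the heel along the low deck to the step, tipped it up there and flipped it onto the raised deck. I then backed the arm clear and handed the job in about 20 s into the 48 s limit.

**Setback:** the heel first jammed skewed, with only its right corner on the step. Two straight pushes did not free it. Sweeping the finger left while pressing squared it up.

**Final checks:**
- **Orientation:** both cameras show the heel rubber side up and apparently flat. I judged the tilt by eye and did not measure it.
- **Position:** its back is about 55 mm past the step and its straight edge overhangs by about 17–21 mm. The centre is roughly 18 mm past the step edge, with its y at about +14 mm.
- **At rest:** the heel looked the same in the views before and after I withdrew the arm.
- **Robot:** the arm was clear of everything, and the force reading was about zero.
- **Other objects:** the jar, wax lump and spool looked unmoved in the pictures. I did not measure their positions again.

**Disagreement:** in the last position check, the top-view mask cut off the heel's straight edge and gave a minimum x of -2 mm, against about -17 mm from the side view. I relied on the side view and the known heel length. The two views agree on the back edge.

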